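Set the click-stop thermostat dial four clicks up and start the test

ROBOT

A 6-joint arm with a two-finger parallel gripper is mounted at the origin on a cart in front of the work surface, level with it; the furniture and walls round the work are solid. World frame = base frame: x ahead of the robot, y to its left, z up, the work surface at z = 0. Lengths are in m, angles in rad, forces in N, time in s.
With the tool pointing down it reaches from about 0.275 to 0.875 m from the base axis. Payload 12.5 kg.
Tool frame: the origin (TCP) lies at the very end of the fingers, on their centre line; the grasp point (between the pads) lies 19 mm behind it; z points along the fingers, y is the line along which they close (so a half turn about z gives the same grasp; the last joint's range is limited). The gripper opens to 85 mm and grips with 20 to 120 N. Pads are 22 mm wide; open, the fingers measure 114 mm over their backs; the gripper's body (76 mm by 85 mm) begins 54 mm behind the grasp point. The pads swing forward as they close: fully open they stand 13 mm farther back than shut.
Start: joints at [1.091, 0.351, 1.652, -0, 1.139, -0.085], TCP at [0.212, 0.508, 0.231] pointing down, gripper open.
Joint ranges: [-2.75, 2.75], [-0.79, 2.1], [0.01, 2.65], [-1.57, 4.71], [0.07, 3.14], [-2.87, 2.87]. Speed limits (rad/s): [2.22, 2.22, 2.79, 3.14, 3.14, 3.14].

INTERFACE

Orientations are given as a unit quaternion [w, x, y, z].
In Python, from workcell import robot, viewer, spotter gives the robot as it stands. The module is installed in compiled form; this text tells all that it offers.
- The arm moves only by the shell command python3 -m jog 'ROWS' [OPENING] [FORCE]. ROWS is JSON, a list of rows, each an object of numbers: "tx", "ty", "tz": the shift along the world's x, y, z in mm; "ax", "ay", "az": the turn, a rotation vector about the world's x, y, z in rad. In form: [{"tx": .., "ty": .., "tz": .., "ax": .., "ay": .., "az": ..}, ...]. A call has 1 to 5 rows; each row shifts and turns the commanded pose from where the row before left it; what a row does not reach is not made up. A row lasts 1/12 s, in which the tool goes at most 41.7 mm and 7.16 degrees, less where a joint would pass 70% of its speed; a pose out of reach is approached as far as the arm can. A call with a gripper value outside its range is refused whole. OPENING is the closure in counts, from 0 (fully open) to 255 (shut), set as the call begins (- or left out, the last holds). The fingers move at their own pace and stop on an object; FORCE is the grip in N (left out, the last holds). Time passes only in rows, so rows that do not move let the fingers close. It gives the time, the measured TCP pose, the force, the opening and the grip force at its end, in the units of the state.
- robot.observe(): the state, without advancing time (a new reading comes with each control period).
- viewer.capture(name): name is "scene" or "top"; returns (picture, depth): 384x512x3 uint8, red, green, blue; 384x512 float32, m along the optical axis (not along the pixel's ray), 0 where there is no reading.
- viewer.camera_params(name): a dict with "fx", "fy", "cx", "cy" (pixels), "pose" (4x4, takes a point from camera to world coordinates). Camera axes: x right, y down, z forward; pixel columns grow to the right and rows downward; lengths in m; the calibration is good to about 2 mm. A picture is of the moment at which its call begins. camera_params takes no time and is no camera call.
- robot.job_done(): hands the job in; it is judged then, once.
Trained networks look in the newest picture that a camera, given by its name, has taken for a name from the list of things; names that differ only in an ending like _2 or _b are one class to them, and where a whole thing is asked for, a point or a joint stands for the part that bears it (a point fixed in the world has none). Each returns a list of dicts, best first, with "confidence" (0 to 1); they miss things now and then, are a little off and sometimes report something else, mostly with a low value. They report only what shows in the picture. A call takes as long as a camera call.
- spotter.recognise(camera, query): "box" ([left, top, width, height] in pixels, round what is visible of it).
- spotter.trace(camera, query): "mask" (384x512 bool, what is visible of it) and "box" ([left, top, width, height] in pixels, round what is visible of it).
- spotter.spot_point(camera, query): "at" ([column, row] in pixels: a listed point, or the origin of a listed thing).
The state is a dict: "clock": time; "joint_pos": joint angles; "qd": joint speeds; "joint_torque": joint torques, N m; "eef_pos": TCP position; "ee_rot": TCP orientation; "wrist_force": force on the tool from outside, world axes, zero at the start; "torque": the same for the moment, N m; "gripper_width": finger opening in m; "finger_force": force on a finger pad.
Only numpy, scipy, OpenCV 4.12 (cv2) and the standard library are available. Lean on these libraries where they do the work, as an engineer would, in place of code of your own. Each camera call takes 0.05 s, during which the arm holds its last target. There are 200 camera calls.

TASK

Push the finger peg of the click-stop dial round clockwise (seen from above) with the outside of the fingers, exactly four clicks on from where it now stands, without lifting the dial. When the dial rests in its fourth click, press the push button on the other box fully down with a fingertip to start the test, and let it come up again. Push gently, do not press the button on any other setting, and leave the loose parts on the bench where they are; nothing is to be pinched or picked up.

Things in the scene. Friction and masses are not known exactly. Their poses are not given: they have to be found in the camera images.
- dial (a joint): dial angle, rad; grows clockwise seen from above. Clicks (resting places) every 0.3927 (22.5 deg) from 0 to 3.927, end stops just beyond; starts at rest in one of the first four. Takes 4 to 10 N at the peg: resistance is greatest on leaving a click, fades to nothing half-way, and past half-way the dial runs on by itself into the next click, ahead of the finger, and stops there
- dial_axis (a point): point on the dial's upright axis at its flat top, 50 mm above the bench. The dial is a black disc 82 mm across, 8 mm thick, on a fixed grey square housing 100x100x40 mm with a tick mark per click; a low stub on the axis, 12 mm wide, 6 mm high. At joint value q the peg stands at angle 1.379 - q from the point's x axis, counterclockwise from above
- dial_peg (a point): centre of the top end of the dial's upright finger peg: bare aluminium pin 12 mm in diameter, 32 mm tall above the dial's top (its top is 82 mm above the bench), 32 mm from the dial's axis
- dial_seat (a joint): height of the dial above its seat, m: 0 seated; the dial can be pulled up 15 mm against a spring of a few N, which must not happen
- start_top (a point): centre of the top of the round push button, 30 mm in diameter, 58 mm above the bench, in a collar on the grey housing 80x90x36 mm (fixed to the bench); pressed straight down
- start (a joint): travel of the push button, m: 0 up, 0.006 fully down; a spring brings it back, about 5 N hold it fully down
- knob_1: loose grey control knob, 41 mm across, 24 mm tall, lying between the two units; bystander; origin at the centre of its underside
- thermostat_1: loose white thermostat switch with upright spindle, 30x46x38 mm, between the two units; bystander; origin at the centre of its underside
- knob_2: loose grey control knob, 41 mm across, 24 mm tall, at the left; bystander; origin at the centre of its underside
- foot_1: loose grey plastic foot, 35 mm across, 36 mm tall, at the left; bystander; origin at the centre of its underside
- terminal_block: loose white terminal block 22x70x20 mm, at the right; bystander; origin at the centre of its underside

How it is judged:
On the way, in this order (a step that is already met when the one before it is completed fails the run):
1. the dial stands four clicks clockwise of its start (distance of dial_peg from where it was at the start of the episode between 0.0425 and 0.048 m), for 0.5 s.
2. the push button is pressed fully down (value of joint start above 0.0045 m), for 0.05 s.
At the end, for the whole second after the job is handed in: the dial rests in the fourth click clockwise of its start (peg 42.5 to 48 mm in a straight line from where it was; four clicks are 45.3), is seated within 2 mm, the button is up again (within 1.5 mm), and the loose bystanders are within 30 mm of where they stood (all of step 1 and value of joint dial_seat below 0.002 m and value of joint start below 0.0015 m and distance of each of knob_1, thermostat_1, knob_2, foot_1, terminal_block from where it was at the start of the episode below 0.03 m); the robot touches nothing.
It fails at once if the button is pressed (more than 3 mm) while the dial is not in its fourth click (value of joint start above 0.003 m and not (distance of dial_peg from where it was at the start of the episode between 0.0425 and 0.048 m)).
It fails at once if the dial is lifted more than 4 mm off its seat (value of joint dial_seat above 0.004 m).
It fails at once if the dial is squeezed or pushed with more than 35 N (contact force between the fingers and dial_seat above 35 N).
It fails at once if a loose bystander is moved more than 30 mm or lifted (distance of any of knob_1, thermostat_1, knob_2, foot_1, terminal_block from where it was at the start of the episode above 0.03 m).
It also fails if it takes over 64 s, if anything falls off the work surface, if the arm or the gripper's body presses on something with over 40 N, if the wrist force passes 120 N, or if a joint passes its speed limit or range.

## Working session

There is one attempt and no reset: what is moved stays moved. The work goes in short steps, Python scripts to look and compute and a shell command to move; the robot and the scene stay as the last step left them, time stands still between calls to the robot, and variables do not carry over. Pictures are saved under pics/ and viewed, at most 10 in all, crops included, and the job is handed in when it is done.

```bash
mkdir -p pics; cat > h.py <<'E'
import numpy as np, cv2
from workcell import robot, viewer, spotter
def ray(cam,uv,z):
    p=viewer.camera_params(cam);T=np.array(p["pose"])
    d=T[:3,:3]@np.array([(uv[0]-p["cx"])/p["fx"],(uv[1]-p["cy"])/p["fy"],1]);o=T[:3,3]
    return o+d*(z-o[2])/d[2]
Z=dict(dial_axis=.05,dial_peg=.082,start_top=.058,knob_1=0,thermostat_1=0,foot_1=0,terminal_block=0)
E
python3 - <<'E'
from h import *
for c in("top","scene"):
    im,d=viewer.capture(c); cv2.imwrite(f"pics/{c}0.png",im[:,:,::-1])
    for n,z in Z.items():
        for r in spotter.spot_point(c,n)[:3]: print(c,n,round(r["confidence"],2),np.round(r["at"],1),np.round(ray(c,r["at"],z),4))
s=robot.observe();print(s)
E
```

```text
top dial_axis 0.94 [304.1 201.7] [ 0.4465 -0.1231  0.05  ]
top dial_peg 0.84 [299.1 191.2] [ 0.468  -0.1071  0.082 ]
top start_top 0.68 [260.7 185.2] [ 0.4876 -0.0104  0.058 ]
top start_top 0.39 [181.7 195.2] [0.4595 0.1943 0.058 ]
top knob_1 0.55 [136.6 212.2] [0.4212 0.3293 0.    ]
top knob_1 0.54 [256.6 209.7] [4.312e-01 4.000e-04 0.000e+00]
top thermostat_1 0.59 [261.3 181.8] [ 0.509  -0.0118  0.    ]
top foot_1 0.61 [142.5 182. ] [0.5059 0.3188 0.    ]
top terminal_block 0.53 [379.3 192.8] [ 0.4808 -0.334   0.    ]
scene dial_axis 0.87 [269.8 216.5] [ 0.4445 -0.1459  0.05  ]
scene dial_peg 0.98 [269.7 200. ] [ 0.4607 -0.1149  0.082 ]
scene dial_peg 0.44 [216.2 167.2] [0.418  0.1533 0.082 ]
scene start_top 0.54 [225.5 166.7] [0.4673 0.1929 0.058 ]
scene knob_1 0.71 [240.9 212. ] [ 0.4246 -0.0076  0.    ]
scene knob_1 0.42 [202.2 168. ] [0.4424 0.3386 0.    ]
scene thermostat_1 0.45 [261.3 207.1] [ 0.4925 -0.0084  0.    ]
scene foot_1 0.42 [220.5 171.6] [0.4874 0.2818 0.    ]
scene terminal_block 0.81 [314.9 263.1] [ 0.4745 -0.3255  0.    ]
{'clock': 0.8, 'joint_pos': array([ 1.09137853e+00,  3.50710931e-01,  1.65176055e+00,  7.94066119e-06,
        1.13909606e+00, -8.46202725e-02]), 'qd': array([ 2.35935279e-04,  1.04123925e-03,  8.95383301e-04,  2.65570511e-05,
        9.42470692e-05, -1.06063024e-03]), 'joint_torque': array([-1.86323727e-03, -5.05996871e+01, -2.91634977e+01, -9.45801662e-05,
        6.55245130e-04,  1.65427940e-05]), 'eef_pos': array([0.21152932, 0.50770243, 0.23129858]), 'ee_rot': array([3.19595320e-08, 1.96120903e-01, 9.80579722e-01, 1.30680992e-05]), 'wrist_force': array([ 1.643587  ,  0.27361217, -0.15435631]), 'torque': array([-0.00938248, -0.0274856 , -0.01259235]), 'finger_force': 0.0, 'gripper_width': 0.08569938602195723}
```

View pics/top0.png

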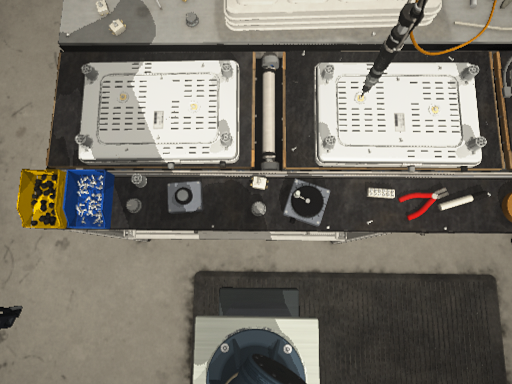

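View pics/scene0.png

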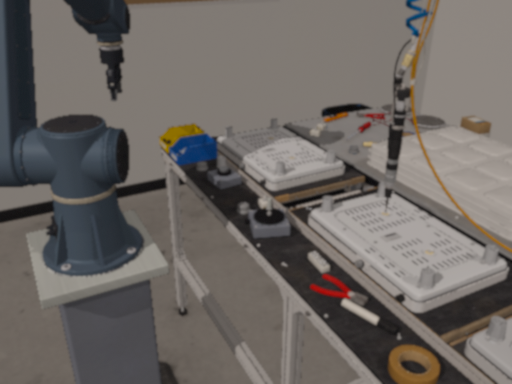

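The top view shows the dial at about (306,200), the button box at (184,197), the knob and thermostat between them, and tray fixtures close behind the strip. I'll zoom in on the dial and the button.

```bash
python3 - <<'E'
from h import *
im,d=viewer.capture("top")
def up(x0,y0,w,h,k): return cv2.resize(im[y0:y0+h,x0:x0+w,::-1],None,fx=k,fy=k,interpolation=cv2.INTER_CUBIC)
a=up(276,172,60,60,9);b=up(156,172,60,60,4)
c=np.zeros((540,780,3),np.uint8);c[:,:540]=a;c[:240,540:]=b
cv2.imwrite("pics/crop1.png",c)
p=viewer.camera_params("top");print(p["fx"],p["cx"],p["cy"],np.round(p["pose"],4).tolist())
# heights map strip
T=np.array(p["pose"])
v,u=np.mgrid[0:384,0:512]
P=np.stack([(u-p["cx"])/p["fx"]*d,(v-p["cy"])/p["fy"]*d,d],-1)@T[:3,:3].T+T[:3,3]
np.save("P.npy",P)
g=P[...,2]
print("z rows 140-236 at cols");
for r in range(140,240,6): print(r,round(float(P[r,300,0]),3),[round(float(g[r,c])*1000) for c in (184,220,260,270,290,306,330,380)])
def ctr(zl,zh,x0,y0,w,h):
    m=(g>zl)&(g<zh);q=np.zeros_like(m);q[y0:y0+h,x0:x0+w]=1;m&=q
    print(zl,zh,m.sum(),P[m].mean(0).round(4),cv2.minAreaRect(np.argwhere(m)[:,::-1].astype(np.float32)))
    r=cv2.minAreaRect((P[m][:,:2]*1000).astype(np.float32));print(r)
ctr(.03,.056,276,172,60,60);ctr(.065,.1,276,172,60,60);ctr(.025,.045,156,172,60,60);ctr(.05,.07,156,172,60,60)
E
```

```text
361.03528225877255 253.26810086855033 192.15930717535937 [[0.0123, -0.9834, 0.1812, 0.2997], [-0.9997, -0.0082, 0.0232, -0.013], [-0.0214, -0.1815, -0.9832, 0.9765], [0.0, 0.0, 0.0, 1.0]]
z rows 140-236 at cols
140 0.626 [52, 51, -82, -14, 10, 11, 80, 53]
146 0.609 [54, 53, -83, -13, 15, 14, 82, 49]
152 0.592 [54, 54, -81, -8, 13, 13, 56, 51]
158 0.574 [48, 43, -83, -29, 10, 10, 51, 55]
164 0.557 [12, 35, -82, -6, 11, 15, 33, 37]
170 0.564 [-24, -35, -79, -16, -18, -81, -79, -17]
176 0.526 [-8, -7, -3, 0, -2, 1, 4, 10]
182 0.5 [34, 0, 29, 3, -1, 38, 1, 0]
188 0.483 [46, 0, 15, 3, 3, 52, 2, 3]
194 0.467 [58, 5, 5, 4, 41, 53, 3, 16]
200 0.451 [58, 2, 3, 1, 41, 54, 3, -2]
206 0.435 [32, 1, 25, 5, 40, 51, 1, 2]
212 0.419 [22, 4, 26, 0, 40, 51, 2, -1]
218 0.405 [2, 1, 0, 4, 3, 43, 1, 3]
224 0.393 [1, 3, 2, 1, 3, 1, -1, 4]
230 0.377 [-2, 0, 2, 0, -1, -1, -1, 2]
236 0.391 [-470, -469, -460, -468, -472, -470, -473, -791]
0.03 0.056 1407 [ 0.4461 -0.131   0.0456] ((306.8000183105469, 202.09999084472656), (38.263553619384766, 37.63109588623047), 18.434947967529297)
((448.3340148925781, -131.6587677001953), (99.66146850585938, 99.91160583496094), 71.45539855957031)
0.065 0.1 21 [ 0.4638 -0.1024  0.0804] ((297.0, 193.0), (4.0, 4.0), 90.0)
((463.7655334472656, -102.53594970703125), (10.0309419631958, 9.207138061523438), 1.0038504600524902)
0.025 0.045 784 [0.4584 0.1906 0.0357] ((184.44485473632812, 196.83795166015625), (29.979419708251953, 35.128238677978516), 85.2363510131836)
((460.4794616699219, 192.97744750976562), (81.17327880859375, 91.52567291259766), 5.161278247833252)
0.05 0.07 121 [0.4601 0.1919 0.0569] ((183.5853729248047, 196.23171997070312), (14.2456693649292, 14.2456693649292), 6.34019136428833)
((458.39715576171875, 190.88604736328125), (37.579505920410156, 37.5317497253418), 86.85933685302734)
```

View pics/crop1.png

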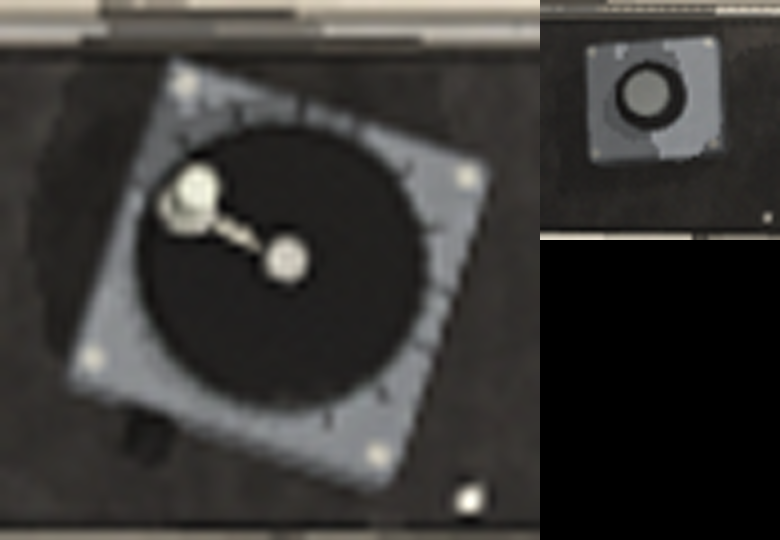

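The crop shows the peg top at about (200,190) and the stub at (286,260). There are eleven ticks, and the peg stands at the first of them (left end), so q≈0. The button is at about (648,95) inside a black collar.

```bash
python3 - <<'E'
from h import *
f=lambda x,y,k,x0,y0:((x+.5)/k-.5+x0,(y+.5)/k-.5+y0)
print("stub",ray("top",f(286,260,9,276,172),.056).round(4));print("disc",ray("top",f(282,267,9,276,172),.05).round(4))
print("peg",ray("top",f(200,190,9,276,172),.082).round(4))
print("button",ray("top",f(108,95,4,156,172),.058).round(4),"collar",ray("top",f(112,97,4,156,172),.05).round(4))
c=[ray("top",f(*q,9,276,172),.04) for q in((178,62),(490,165),(388,488),(70,385))]
print("housing",np.mean(c,0).round(4),np.round(c,3)[:,:2].tolist())
print(robot.observe()["clock"])
E
python3 -m jog '[{"ty":-41,"tx":14,"tz":-5},{"ty":-41,"tx":14,"tz":-5},{"ty":-41,"tx":14,"tz":-5},{"ty":-41,"tx":14,"tz":-5},{"ty":-38,"tx":14,"tz":-5}]' 255 20
```

```text
stub [ 0.4489 -0.1307  0.056 ]
disc [ 0.4478 -0.1303  0.05  ]
peg [ 0.4642 -0.1038  0.082 ]
button [0.459  0.1919 0.058 ] collar [0.4591 0.191  0.05  ]
housing [ 0.4475 -0.1314  0.04  ] [[0.51, -0.102], [0.48, -0.193], [0.385, -0.161], [0.414, -0.07]]
0.85invalid input at $[0]: expected keys tx, ty, tz, ax, ay, az
```

```bash
python3 -m jog '[{"tx":14,"ty":-37,"tz":-5,"ax":0,"ay":0,"az":0},{"tx":14,"ty":-37,"tz":-5,"ax":0,"ay":0,"az":0},{"tx":14,"ty":-37,"tz":-5,"ax":0,"ay":0,"az":0},{"tx":14,"ty":-37,"tz":-5,"ax":0,"ay":0,"az":0},{"tx":14,"ty":-37,"tz":-5,"ax":0,"ay":0,"az":0}]' 255 20
python3 -m jog '[{"tx":14,"ty":-37,"tz":-5,"ax":0,"ay":0,"az":-0.024},{"tx":14,"ty":-37,"tz":-5,"ax":0,"ay":0,"az":-0.024},{"tx":14,"ty":-37,"tz":-5,"ax":0,"ay":0,"az":-0.024},{"tx":14,"ty":-37,"tz":-5,"ax":0,"ay":0,"az":-0.024},{"tx":14,"ty":-37,"tz":-5,"ax":0,"ay":0,"az":-0.024}]'
python3 -m jog '[{"tx":14,"ty":-37,"tz":-5,"ax":0,"ay":0,"az":0},{"tx":14,"ty":-37,"tz":-5,"ax":0,"ay":0,"az":0},{"tx":14,"ty":-37,"tz":-5,"ax":0,"ay":0,"az":0},{"tx":14,"ty":-37,"tz":-5,"ax":0,"ay":0,"az":0},{"tx":0,"ty":0,"tz":0,"ax":0,"ay":0,"az":0}]'
```

```text
clock: 1.27
eef_pos: [0.2817, 0.3211, 0.2062]
ee_rot: [0.0, 0.196, 0.981, 0.0]
wrist_force: [1.8, 0.7, 0.7]
gripper_width: 0.0255
finger_force: 0.0
clock: 1.68
eef_pos: [0.3518, 0.1359, 0.1814]
ee_rot: [0.0, 0.255, 0.967, 0.0]
wrist_force: [0.7, -0.4, -0.3]
gripper_width: -0.0002
finger_force: 0.0
clock: 2.1
eef_pos: [0.4094, -0.0153, 0.161]
ee_rot: [0.001, 0.257, 0.966, -0.0]
wrist_force: [-1.2, -0.1, -0.4]
gripper_width: 0.0002
finger_force: 0.0
```

```bash
python3 -m jog '[{"tx":14,"ty":-37,"tz":0,"ax":0,"ay":0,"az":0},{"tx":14,"ty":-37,"tz":0,"ax":0,"ay":0,"az":0},{"tx":0,"ty":0,"tz":-36,"ax":0,"ay":0,"az":0},{"tx":0,"ty":0,"tz":-36,"ax":0,"ay":0,"az":0},{"tx":0,"ty":0,"tz":-12,"ax":0,"ay":0,"az":0}]'
python3 -m jog '[{"tx":0,"ty":0,"tz":-8,"ax":0,"ay":0,"az":0},{"tx":0,"ty":0,"tz":-7,"ax":0,"ay":0,"az":0},{"tx":0,"ty":0,"tz":0,"ax":0,"ay":0,"az":0}]'
python3 - <<'E'
from h import *
im,d=viewer.capture("scene");a=cv2.resize(im[130:280,170:370,::-1],None,fx=4,fy=4,interpolation=cv2.INTER_CUBIC)
cv2.imwrite("pics/s1.png",a)
E
```

```text
clock: 2.52
eef_pos: [0.4338, -0.0842, 0.0739]
ee_rot: [-0.002, 0.255, 0.967, 0.0]
wrist_force: [-0.0, -0.7, -0.0]
gripper_width: 0.0001
finger_force: 0.0
clock: 2.77
eef_pos: [0.4355, -0.0841, 0.0619]
ee_rot: [-0.0, 0.254, 0.967, 0.0]
wrist_force: [-0.2, -0.6, -0.9]
gripper_width: -0.0
finger_force: 0.0
```

View pics/s1.png

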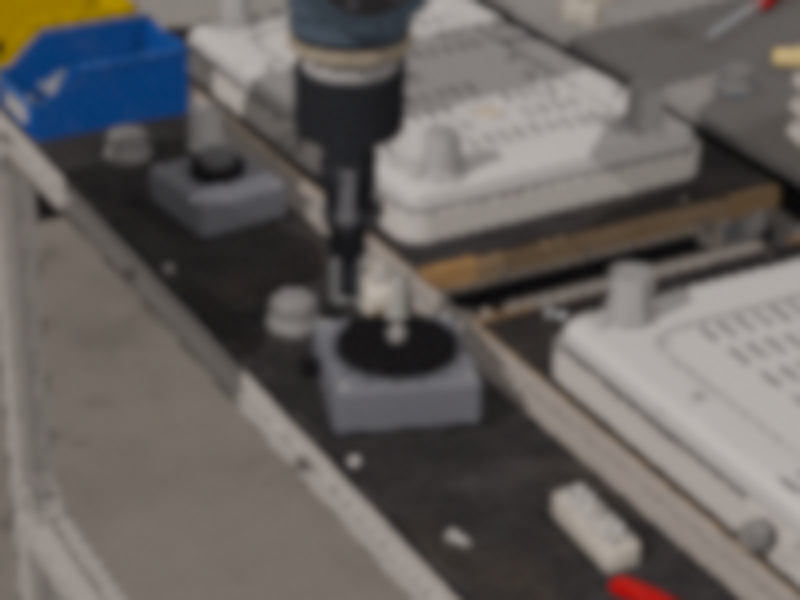

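```bash
python3 - <<'E'
import numpy as np
a=np.array([448,-131.]);f=np.radians(np.arange(0,88,4.5))
C=a+np.c_[.9*np.cos(f)+36.2*np.sin(f),-.9*np.sin(f)+36.2*np.cos(f)]
for i,(p,d) in enumerate(zip(C,np.r_[[[0,0]],np.diff(C,axis=0)])):print(i,i*4.5,p.round(1),d.round(1))
E
python3 -m jog '[{"tx":4,"ty":-3,"tz":0,"ax":0,"ay":0,"az":0},{"tx":4,"ty":-3,"tz":0,"ax":0,"ay":0,"az":0},{"tx":3,"ty":-3,"tz":0,"ax":0,"ay":0,"az":0},{"tx":0,"ty":0,"tz":0,"ax":0,"ay":0,"az":0}]'
```

```text
0 0.0 [448.9 -94.8] [0. 0.]
1 4.5 [451.7 -95. ] [ 2.8 -0.2]
2 9.0 [454.6 -95.4] [ 2.8 -0.4]
3 13.5 [457.3 -96. ] [ 2.8 -0.6]
4 18.0 [460.  -96.8] [ 2.7 -0.8]
5 22.5 [462.7 -97.9] [ 2.6 -1.1]
6 27.0 [465.2 -99.2] [ 2.6 -1.3]
7 31.5 [ 467.7 -100.6] [ 2.4 -1.5]
8 36.0 [ 470.  -102.2] [ 2.3 -1.6]
9 40.5 [ 472.2 -104.1] [ 2.2 -1.8]
10 45.0 [ 474.2 -106. ] [ 2. -2.]
11 49.5 [ 476.1 -108.2] [ 1.9 -2.1]
12 54.0 [ 477.8 -110.5] [ 1.7 -2.3]
13 58.5 [ 479.3 -112.9] [ 1.5 -2.4]
14 63.0 [ 480.7 -115.4] [ 1.3 -2.5]
15 67.5 [ 481.8 -118. ] [ 1.1 -2.6]
16 72.0 [ 482.7 -120.7] [ 0.9 -2.7]
17 76.5 [ 483.4 -123.4] [ 0.7 -2.8]
18 81.0 [ 483.9 -126.2] [ 0.5 -2.8]
19 85.5 [ 484.2 -129.1] [ 0.3 -2.8]
clock: 3.15
eef_pos: [0.4477, -0.094, 0.0629]
ee_rot: [0.001, 0.255, 0.967, -0.0]
wrist_force: [0.1, 0.1, -0.4]
gripper_width: -0.0003
finger_force: 0.0
```

```bash
python3 -m jog '[{"tx":2.8,"ty":-0.6,"tz":0,"ax":0,"ay":0,"az":-0.0785},{"tx":2.8,"ty":-0.6,"tz":0,"ax":0,"ay":0,"az":-0.0785},{"tx":2.8,"ty":-0.6,"tz":0,"ax":0,"ay":0,"az":-0.0785},{"tx":2.7,"ty":-0.8,"tz":0,"ax":0,"ay":0,"az":-0.0785},{"tx":0,"ty":0,"tz":0,"ax":0,"ay":0,"az":0}]'
python3 - <<'E'
from h import *
viewer.capture("top");r=spotter.spot_point("top","dial_peg")[0];p=ray("top",r["at"],.082);print(r["confidence"],p.round(4),np.degrees(np.arctan2(p[1]+.131,p[0]-.448)))
E
```

```text
clock: 3.57
eef_pos: [0.458, -0.096, 0.0625]
ee_rot: [0.0, 0.404, 0.915, 0.0]
wrist_force: [0.1, 0.0, -0.1]
gripper_width: -0.0
finger_force: 0.0Traceback (most recent call last):
  File "<stdin>", line 2, in <module>
IndexError: list index out of range
```

```bash
cat >> h.py <<'E'
def look(name):
    im,d=viewer.capture("scene");print(robot.observe()["clock"])
    for r in spotter.spot_point("scene","dial_peg")[:2]:
        p=ray("scene",r["at"],.082);print("peg",round(r["confidence"],2),np.round(r["at"],1),p.round(4))
    cv2.imwrite(f"pics/{name}.png",cv2.resize(im[160:260,210:343,::-1],None,fx=6,fy=6,interpolation=cv2.INTER_CUBIC))
E
python3 -c "
from h import *
look('s2')"
```

```text
3.7167
peg 0.81 [275.2 199.3] [ 0.4762 -0.1182  0.082 ]
peg 0.54 [259.6 205.5] [ 0.4212 -0.1302  0.082 ]
```

View pics/s2.png

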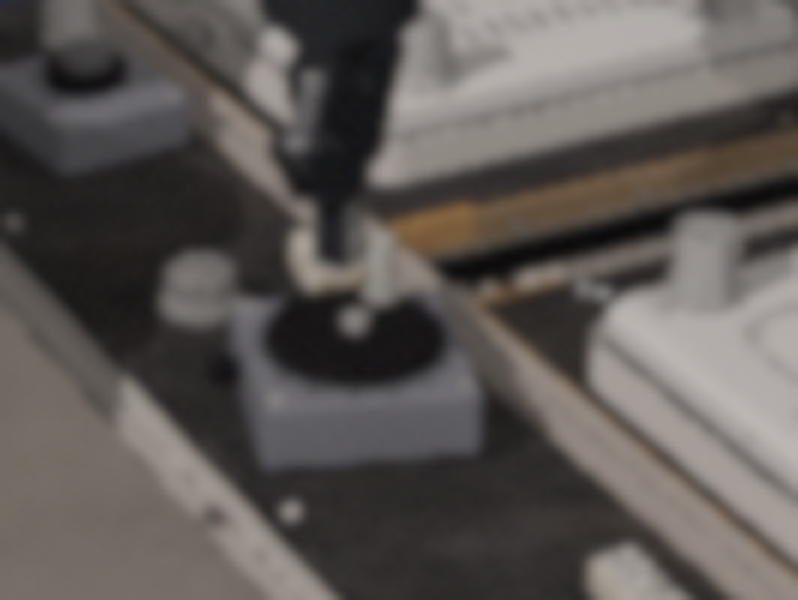

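The peg, at crop (380,240–300), is now clear of the finger and on the far side. I'll check which click that is by projecting each click into the image.

```bash
cat >> h.py <<'E'
def clicks():
    p=viewer.camera_params("scene");T=np.linalg.inv(np.array(p["pose"]))
    for k in range(7):
        th=np.radians(60.2-22.5*k);q=T@np.array([.448+.032*np.cos(th),-.131+.032*np.sin(th),.082,1])
        u=p["fx"]*q[0]/q[2]+p["cx"],p["fy"]*q[1]/q[2]+p["cy"];print(k,np.round(u,1),"crop",np.round((np.array(u)-[210,160])*6))
E
python3 -c "
from h import *
clicks()"
```

```text
0 [268.7 198. ] crop [352. 228.]
1 [273.1 198.5] crop [379. 231.]
2 [276.9 199.8] crop [401. 239.]
3 [279.4 201.6] crop [416. 250.]
4 [280.3 203.8] crop [422. 263.]
5 [279.4 205.9] crop [417. 275.]
6 [276.8 207.7] crop [401. 286.]
```

```bash
python3 -m jog '[{"tx":3.1,"ty":-1.4,"tz":0,"ax":0,"ay":0,"az":-0.09},{"tx":3.2,"ty":-1.6,"tz":0,"ax":0,"ay":0,"az":-0.09},{"tx":3.2,"ty":-2,"tz":0,"ax":0,"ay":0,"az":-0.09},{"tx":3.2,"ty":-2.2,"tz":0,"ax":0,"ay":0,"az":-0.09},{"tx":0,"ty":0,"tz":0,"ax":0,"ay":0,"az":0}]'
python3 -m jog '[{"tx":0,"ty":0,"tz":0,"ax":0,"ay":0,"az":0}]'
python3 -c "
from h import *
look('s3')"
```

```text
clock: 4.18
eef_pos: [0.4706, -0.1034, 0.0623]
ee_rot: [0.0, 0.561, 0.828, 0.0]
wrist_force: [-0.2, -0.5, -0.9]
gripper_width: 0.0002
finger_force: 0.0
clock: 4.27
eef_pos: [0.4703, -0.1032, 0.0623]
ee_rot: [0.0, 0.558, 0.83, 0.0]
wrist_force: [0.9, -0.2, 0.2]
gripper_width: -0.0001
finger_force: 0.0
4.3167
peg 0.66 [279.2 203.8] [ 0.4729 -0.1458  0.082 ]
peg 0.59 [201.8 168. ] [0.3756 0.1679 0.082 ]
```

View pics/s3.png

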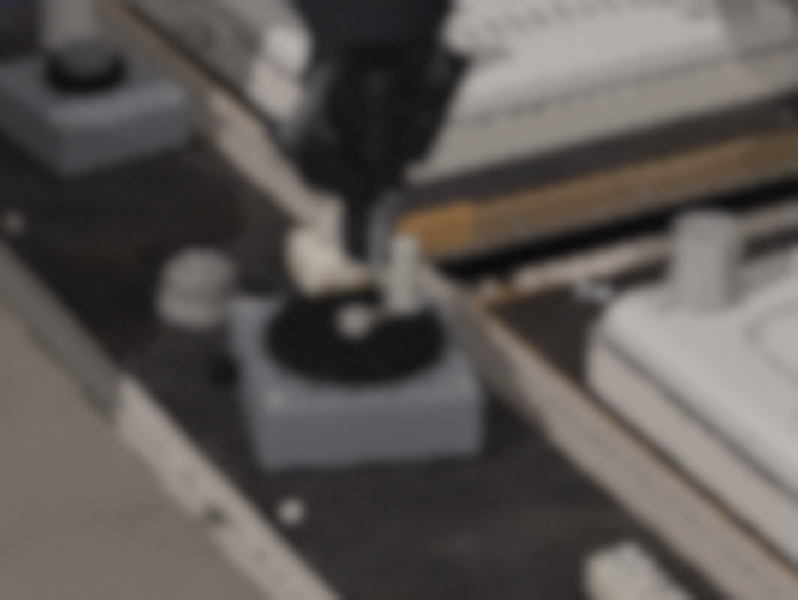

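The peg is at crop column 403, which is click 2.

```bash
python3 -m jog '[{"tx":3,"ty":-2.4,"tz":0,"ax":0,"ay":0,"az":-0.1},{"tx":2.7,"ty":-2.7,"tz":0,"ax":0,"ay":0,"az":-0.1},{"tx":2.3,"ty":-3,"tz":0,"ax":0,"ay":0,"az":-0.1},{"tx":1.9,"ty":-3.2,"tz":0,"ax":0,"ay":0,"az":-0.1},{"tx":0,"ty":0,"tz":0,"ax":0,"ay":0,"az":0}]'
python3 -m jog '[{"tx":0,"ty":0,"tz":0,"ax":0,"ay":0,"az":0}]'
python3 -c "
from h import *
look('s4')"
```

```text
clock: 4.78
eef_pos: [0.4804, -0.1147, 0.0623]
ee_rot: [0.0, 0.714, 0.7, 0.0]
wrist_force: [-0.8, -0.1, -0.4]
gripper_width: -0.0002
finger_force: 0.0
clock: 4.87
eef_pos: [0.4801, -0.1144, 0.0623]
ee_rot: [0.0, 0.712, 0.702, -0.0]
wrist_force: [0.2, 0.4, 0.5]
gripper_width: 0.0001
finger_force: 0.0
4.9167
peg 0.81 [279.  201.4] [ 0.4794 -0.1336  0.082 ]
```

View pics/s4.png

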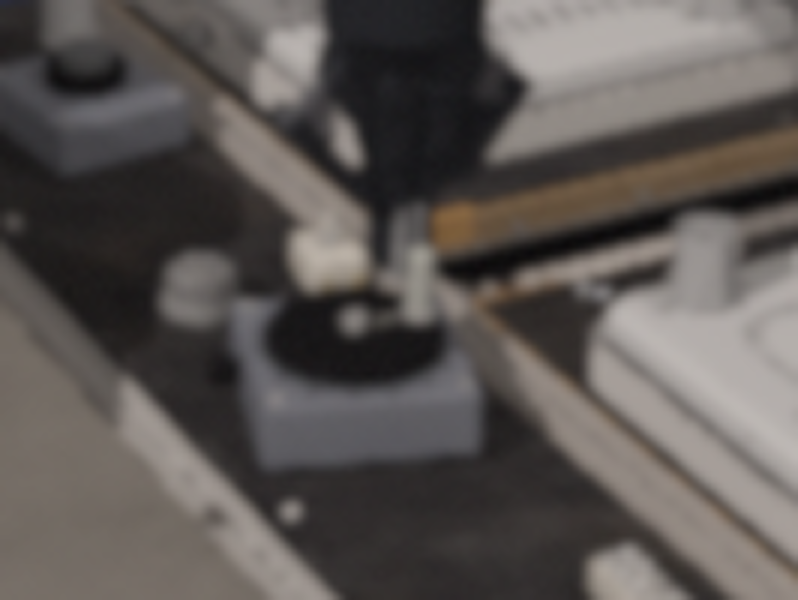

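The peg is at crop (418,250), which is click 3. I'll do the last push and then back off.

```bash
python3 -m jog '[{"tx":1.7,"ty":-3.2,"tz":0,"ax":0,"ay":0,"az":-0.1},{"tx":1.1,"ty":-3.4,"tz":0,"ax":0,"ay":0,"az":-0.1},{"tx":0.7,"ty":-3.5,"tz":0,"ax":0,"ay":0,"az":-0.1},{"tx":0.3,"ty":-3.5,"tz":0,"ax":0,"ay":0,"az":-0.1},{"tx":0,"ty":0,"tz":0,"ax":0,"ay":0,"az":0}]'
python3 -m jog '[{"tx":0,"ty":0,"tz":0,"ax":0,"ay":0,"az":0},{"tx":4,"ty":8,"tz":0,"ax":0,"ay":0,"az":0},{"tx":0,"ty":0,"tz":35,"ax":0,"ay":0,"az":0},{"tx":0,"ty":0,"tz":35,"ax":0,"ay":0,"az":0}]'
python3 -m jog '[{"tx":0,"ty":40,"tz":0,"ax":0,"ay":0,"az":0},{"tx":0,"ty":40,"tz":0,"ax":0,"ay":0,"az":0},{"tx":-10,"ty":40,"tz":0,"ax":0,"ay":0,"az":0},{"tx":-10,"ty":40,"tz":0,"ax":0,"ay":0,"az":0},{"tx":-8,"ty":40,"tz":0,"ax":0,"ay":0,"az":0}]'
python3 - <<'E'
from h import *
look('s5')
im,d=viewer.capture("top")
for r in spotter.spot_point("top","dial_peg")[:2]: print("top peg",r["confidence"],ray("top",r["at"],.082).round(4))
a=cv2.resize(im[172:232,276:336,::-1],None,fx=9,fy=9,interpolation=cv2.INTER_CUBIC);cv2.imwrite("pics/t5.png",a)
E
```

```text
clock: 5.38
eef_pos: [0.484, -0.1282, 0.0623]
ee_rot: [0.0, 0.839, 0.544, 0.0]
wrist_force: [-0.2, -0.3, 0.0]
gripper_width: -0.0
finger_force: 0.0
clock: 5.72
eef_pos: [0.4871, -0.1187, 0.1318]
ee_rot: [-0.002, 0.837, 0.547, -0.001]
wrist_force: [0.1, -0.3, 0.5]
gripper_width: 0.0002
finger_force: 0.0
clock: 6.13
eef_pos: [0.4589, 0.0823, 0.1324]
ee_rot: [-0.0, 0.838, 0.546, 0.0]
wrist_force: [1.1, -0.2, 0.2]
gripper_width: -0.0
finger_force: 0.0
6.1833
peg 0.63 [280.9 207.2] [ 0.4674 -0.1644  0.082 ]
top peg 0.95 [ 0.4755 -0.1426  0.082 ]
```

View pics/t5.png

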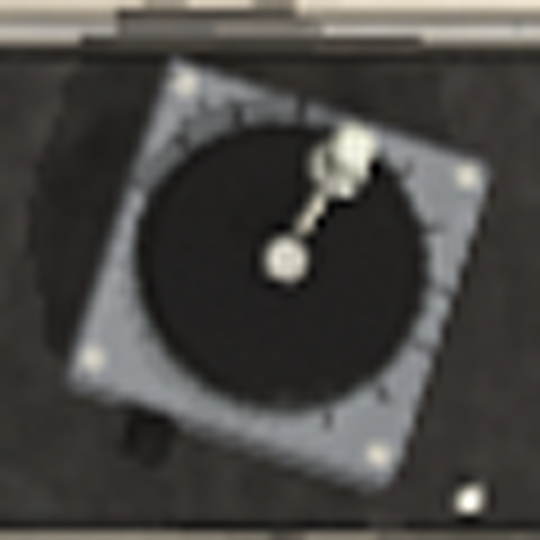

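The marker line now points 31° right of up, and it pointed about 62° left of up at the start. That is close to 90°, so the dial is in its fourth click. Next is the button.

```bash
python3 -m jog '[{"tx":0,"ty":37,"tz":0,"ax":0,"ay":0,"az":0},{"tx":0,"ty":37,"tz":0,"ax":0,"ay":0,"az":0},{"tx":0,"ty":35,"tz":0,"ax":0,"ay":0,"az":0},{"tx":0,"ty":0,"tz":-30,"ax":0,"ay":0,"az":0},{"tx":0,"ty":0,"tz":-30,"ax":0,"ay":0,"az":0}]'
python3 -m jog '[{"tx":0,"ty":0,"tz":-6,"ax":0,"ay":0,"az":0},{"tx":0,"ty":0,"tz":0,"ax":0,"ay":0,"az":0},{"tx":0,"ty":0,"tz":0,"ax":0,"ay":0,"az":0}]'
```

```text
clock: 6.75
eef_pos: [0.4616, 0.19, 0.0726]
ee_rot: [0.001, 0.838, 0.546, 0.002]
wrist_force: [0.9, -0.1, -0.2]
gripper_width: 0.0003
finger_force: 0.0
clock: 7.0
eef_pos: [0.4607, 0.1883, 0.067]
ee_rot: [0.0, 0.839, 0.545, 0.0]
wrist_force: [0.9, -0.4, 0.4]
gripper_width: -0.0003
finger_force: 0.0
```

```bash
python3 -m jog '[{"tx":-1.5,"ty":3,"tz":-3,"ax":0,"ay":0,"az":0},{"tx":0,"ty":0,"tz":-4,"ax":0,"ay":0,"az":0},{"tx":0,"ty":0,"tz":-4,"ax":0,"ay":0,"az":0},{"tx":0,"ty":0,"tz":0,"ax":0,"ay":0,"az":0}]'
python3 -m jog '[{"tx":0,"ty":0,"tz":-2,"ax":0,"ay":0,"az":0},{"tx":0,"ty":0,"tz":0,"ax":0,"ay":0,"az":0}]'
```

```text
clock: 7.33
eef_pos: [0.459, 0.1921, 0.0554]
ee_rot: [0.0, 0.838, 0.545, 0.001]
wrist_force: [1.3, -0.0, 3.6]
gripper_width: 0.0
finger_force: 1.4
clock: 7.5
eef_pos: [0.459, 0.1921, 0.0535]
ee_rot: [0.0, 0.838, 0.545, 0.001]
wrist_force: [2.2, -0.2, 4.9]
gripper_width: -0.0003
finger_force: 2.0
```

```bash
python3 -m jog '[{"tx":0,"ty":0,"tz":-1,"ax":0,"ay":0,"az":0},{"tx":0,"ty":0,"tz":0,"ax":0,"ay":0,"az":0}]'
python3 -m jog '[{"tx":0,"ty":0,"tz":-0.7,"ax":0,"ay":0,"az":0},{"tx":0,"ty":0,"tz":0,"ax":0,"ay":0,"az":0}]'
```

```text
clock: 7.67
eef_pos: [0.459, 0.1921, 0.0525]
ee_rot: [0.0, 0.838, 0.545, 0.001]
wrist_force: [2.7, -0.7, 4.2]
gripper_width: -0.0001
finger_force: 2.3
clock: 7.83
eef_pos: [0.459, 0.1921, 0.052]
ee_rot: [0.0, 0.838, 0.545, 0.001]
wrist_force: [2.3, -0.3, 7.9]
gripper_width: 0.0001
finger_force: 3.8
```

```bash
python3 -m jog '[{"tx":0,"ty":0,"tz":-0.6,"ax":0,"ay":0,"az":0},{"tx":0,"ty":0,"tz":0,"ax":0,"ay":0,"az":0}]'
python3 -m jog '[{"tx":0,"ty":0,"tz":10,"ax":0,"ay":0,"az":0},{"tx":0,"ty":0,"tz":30,"ax":0,"ay":0,"az":0},{"tx":0,"ty":0,"tz":40,"ax":0,"ay":0,"az":0},{"tx":0,"ty":0,"tz":40,"ax":0,"ay":0,"az":0},{"tx":0,"ty":0,"tz":0,"ax":0,"ay":0,"az":0}]'
python3 - <<'E'
from h import *
im,d=viewer.capture("top")
for n in Z:
    for r in spotter.spot_point("top",n)[:2]: print(n,round(r["confidence"],2),ray("top",r["at"],Z[n]).round(4))
E
```

```text
clock: 8.0
eef_pos: [0.459, 0.1921, 0.0519]
ee_rot: [0.0, 0.838, 0.545, 0.001]
wrist_force: [-0.5, -1.1, 15.6]
gripper_width: -0.0
finger_force: 7.6
clock: 8.42
eef_pos: [0.4607, 0.1928, 0.1774]
ee_rot: [0.001, 0.838, 0.545, 0.004]
wrist_force: [1.1, 0.1, 1.3]
gripper_width: -0.0002
finger_force: 0.0
dial_axis 0.96 [ 0.453  -0.1224  0.05  ]
dial_peg 0.96 [ 0.4784 -0.1504  0.082 ]
start_top 0.52 [0.4595 0.1875 0.058 ]
knob_1 0.64 [ 0.4989 -0.0102  0.    ]
knob_1 0.47 [0.4345 0.0009 0.    ]
thermostat_1 0.58 [ 0.5115 -0.0049  0.    ]
terminal_block 0.76 [ 0.4803 -0.3383  0.    ]
```

```bash
python3 -c "
from workcell import robot
print(robot.job_done())"
```

```text
the job is handed in; nothing more can be done
None
```

I pushed the dial four clicks clockwise (confirmed in the top view), pressed the button to its stop once (6 mm, about 16 N), backed off clear and handed the job in; the hand-in returned no verdict.

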